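# Open the child-proof medicine box by its twin press catches

## Robot

A 7-joint arm with a two-finger parallel gripper is mounted at the origin on the work surface. World frame = base frame: x ahead of the robot, y to its left, z up, the work surface at z = 0. Lengths are in m, angles in rad, forces in N, time in s.
With the tool pointing down it reaches from about 0.425 to 0.875 m from the base axis. Payload 4.7 kg.
Tool frame: the origin (TCP) lies at the very end of the fingers, on their centre line; the grasp point (between the pads) lies 19 mm behind it; z points along the fingers, y is the direction in which the jaws open and shut (so a half turn about z gives the same grasp; the last joint's range is limited). The gripper opens to 87 mm and grips with 3 to 60 N. Pads are 19 mm wide; open, the fingers measure 117 mm over their backs; the gripper's body (75 mm by 190 mm) begins 51 mm behind the grasp point.
Start: joints at [1.283, 0.321, -0.07, 1.45, 0.023, 1.371, -0.057], TCP at [0.193, -0.621, 0.223] pointing down, gripper open.
Joint ranges: [-2.86, 2.86], [-0.3, 2.09], [-1.38, 1.24], [0.06, 2.45], [-1.56, 4.7], [0.09, 2.05], [-2.69, 2.69]. Speed limits (rad/s): [2.57, 2.57, 3.14, 3.14, 3.14, 3.14, 3.14].

## Interface

Orientations are given as a unit quaternion [w, x, y, z].
In Python, from plant import env, cams, finish_job gives the robot as it stands.
- The arm moves only by the tool jog_arm, never from a script. Its argument "steps" is a list of rows, each an object of numbers: "tx", "ty", "tz": the shift along the world's x, y, z in mm; "rx", "ry", "rz": the turn, a rotation vector about the world's x, y, z in degrees; "jaw": the closure in counts, from 0 (fully open) to 255 (shut). In form: [{"tx": .., "ty": .., "tz": .., "rx": .., "ry": .., "rz": .., "jaw": ..}, ...]. A call has 1 to 12 rows; each row is the pose to reach, as a shift and turn from the pose commanded when the call began; what a row does not reach only later rows make up. A row lasts 1/12 s, in which the tool goes at most 41.7 mm and 7.16 degrees, less where a joint would pass 70% of its speed; a pose out of reach is approached as far as the arm can. A call with a gripper value outside its range is refused whole. The fingers move at their own pace and stop on an object; "force" is the grip in N (left out, the last holds). Time passes only in rows, so rows that repeat a pose let the fingers close. It gives the time, the measured TCP pose, the force and the opening at its end, in the units of the state.
- env.read_state(): the state, without advancing time (a new reading comes with each control period).
- cams.capture(name): name is "side" or "top" or "wrist"; returns a dict with "pixels" (480x640x3 uint8, red, green, blue), "depth" (480x640 float32, m along the optical axis (not along the pixel's ray), 0 where there is no reading), "intrinsics" (3x3 intrinsics, pixels), "D" ([k1, k2, p1, p2, k3] as OpenCV has them; the pictures are not rectified), "rvec" (rotation vector, rad) and "tvec" (3), from world to camera coordinates, as OpenCV has them. Camera axes: x right, y down, z forward; pixel columns grow to the right and rows downward; lengths in m; the calibration is good to about 2 mm. A picture is of the moment at which its call begins.
- finish_job(): hands the job in, once; it reports no verdict.
The state is a dict: "clock": time; "qpos": joint angles; "qvel": joint speeds; "effort": joint torques, N m; "tcp_pos": TCP position; "tcp_rot": TCP orientation; "ft_force": force on the tool from outside, world axes, zero at the start; "ft_torque": the same for the moment, N m; "opening": finger opening in m.
Only numpy, scipy, OpenCV 4.12 (cv2) and the standard library are available. Lean on these libraries where they do the work, as an engineer would, in place of code of your own. Each camera call takes 0.05 s, during which the arm holds its last target.

## Task

Open the white medicine safety box. Press its two child-proof catches down together, one fingertip on each, and keep both down until the sprung lid has risen by itself a good 20 mm, then let go and leave the lid to finish opening. Do not push or pull the lid, and leave the bottle, jar, slide rack and tally counter around the box where they are.

Things in the scene. Friction and masses are not known exactly. Their poses are not given: they have to be found in the camera images.
- box: white steel medicine box, 220 mm deep (x) by 240 wide (y), bolted to the bench. Origin: centre of its underside, on the bench. Own -x is its front (roughly towards the robot), +y its left seen from the robot, z up. Its front 44 mm is a flat ledge 90 mm high with the two catches and, between them, a flush key lock (2 mm). Behind the ledge lies the lid, 8 to 11 mm above ledge level.
- catch_left (a joint): travel of the left catch in m: 0 up, 0.006 fully down. Moves straight down; its spring gives 1.5 N at first touch, 5 N fully down, and brings it up when let go. Each catch draws one bolt of the lid, free from 0.004; either bolt alone keeps the lid shut.
- catch_right (a joint): the same for the right catch
- catch_left_top (a point): centre of the top face of the left (box +y) catch: a grey plastic push cap 26 mm (box x) by 22 mm (box y), 10 mm proud of the ledge when up (100 mm above the bench), 4 mm when fully down. Axes as the box's. The catch centres lie 60 mm apart along box y, 88.5 mm in front of the box origin; the lid's front edge is 24.5 mm behind them.
- catch_right_top (a point): the same for the right (box -y) catch
- lid (a joint): angle of the lid in rad: 0 shut, 0.45 fully open (its stop; front edge then about 75 mm up). Hinged along the box's rear edge, sprung and damped: once both bolts are drawn it rises by itself at about 0.15 rad/s, fully open in 3 to 4 s; clear of the bolts from 0.07. It stays up.
- lid_front (a point): middle of the lid's front top edge, 172 mm from the hinge line; 98 mm above the bench when shut
- stain_bottle: loose amber glass bottle, 48 mm diameter, 105 mm tall with its black cap, standing; origin at the centre of its underside
- slide_jar: loose clear glass jar, 54 mm diameter, 85 mm tall with its white cap, standing; origin at the centre of its underside
- slide_rack: loose wooden rack 150 mm (own x) by 52 mm with upright glass slides, 44 mm tall in all; origin at the centre of its underside
- tally_counter: loose round steel hand tally counter lying flat, 46 mm diameter, 25 mm high, with a thumb plunger at own +x and a finger ring at -x (80 mm over both); origin at the centre of its underside

How it is judged:
By the outcome, as a careful person would: the job done as asked, in the order asked, and still so for the second after the job is handed in, with the robot touching nothing.
It also fails if it takes over 32 s, if anything falls off the work surface, if the arm or the gripper's body presses on something with over 40 N, if the wrist force passes 120 N, or if a joint passes its speed limit or range.

## Working session

There is one attempt and no reset: what is moved stays moved. The work goes in short steps, Python scripts to look and compute and a tool call to move; the robot and the scene stay as the last step left them, time stands still between calls to the robot, and variables do not carry over. Pictures are saved under pics/ and viewed, and the job is handed in when it is done.

Besides the shell and the picture viewer there is one more tool, called after "Request:" as a command line: name --argument value ..., lists and objects as JSON in quotes. jog_arm: Moves the arm, as the interface text tells. Its arguments: {"type":"object","properties":{"steps":{"type":"array"},"force":{"type":"number"}},"required":["steps"]}

```bash
mkdir -p pics; ls
cat > h.py <<'E'
import numpy as np, cv2
from plant import env, cams, finish_job
def cap(n,f=None):
    c=cams.capture(n)
    if f: cv2.imwrite('pics/'+f,c['pixels'][:,:,::-1])
    np.savez('cap_%s.npz'%n,**c)
    return c
def load(n): return dict(np.load('cap_%s.npz'%n))
def world(c):
    h,w=c['depth'].shape
    u,v=np.meshgrid(np.arange(w),np.arange(h))
    p=cv2.undistortPoints(np.stack([u,v],-1).reshape(-1,1,2).astype(np.float64),c['intrinsics'],c['D']).reshape(h,w,2)
    P=np.concatenate([p,np.ones((h,w,1))],-1)*c['depth'][...,None]
    R=cv2.Rodrigues(c['rvec'])[0]
    return (P-c['tvec'].ravel())@R
E
python3 - <<'E'
from h import *
cap('top','top1.png');cap('side','side1.png')
s=env.read_state();print(s)
E
```

```text
pics
{'clock': 0.1, 'qpos': array([ 1.28312948,  0.32177965, -0.0700702 ,  1.45151434,  0.02259989,
        1.37080608, -0.05687297]), 'qvel': array([ 0.00072828, -0.00248163, -0.00125766, -0.00290211,  0.00146182,
       -0.00040882,  0.00106912]), 'effort': array([-3.48934338e-05, -4.92570949e+01, -4.05612476e-01, -3.13399601e+01,
       -6.41490868e-02,  3.94711783e-02,  4.17426963e-05]), 'tcp_pos': array([ 0.19298738, -0.62018605,  0.22157019]), 'tcp_rot': array([-8.42144465e-04,  9.88635285e-01,  1.50331407e-01, -1.76440009e-04]), 'ft_force': array([-0.05188982, -0.4866063 , -0.42197611]), 'ft_torque': array([ 0.01941702, -0.03579281, -0.02240759]), 'opening': 0.0867712102326559}
```

View pics/top1.png

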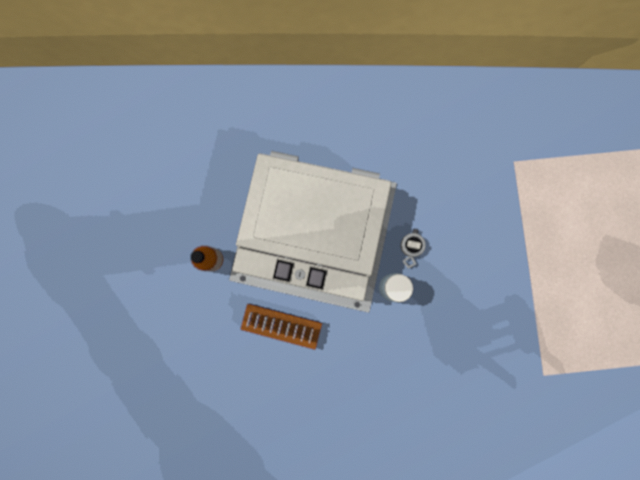

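View pics/side1.png

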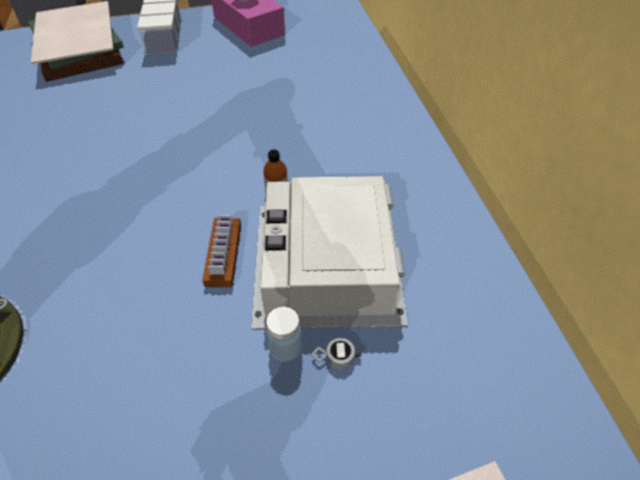

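The top view shows the left catch near (284,270), the right near (317,278), the jar at (399,288), the rack at (282,326), the bottle at (205,258) and the counter at (413,245). In the side view the catches are at (277,215) and (275,242).

Run:
```python
from h import *
for n,pts in (('top',[(284,270),(317,278)]),('side',[(277,215),(275,242)])):
    c=load(n);W=world(c);g=c['pixels'].astype(int).max(-1)
    for u,v in pts:
        print(n,u,v,W[v,u].round(4))
        m=np.zeros(g.shape,np.uint8);m[v-13:v+14,u-13:u+14]=(g[v-13:v+14,u-13:u+14]<125)
        k,l,st,ce=cv2.connectedComponentsWithStats(m)
        i=1+np.argmax(st[1:,4]);mm=(l==i)
        P=W[mm];Z=P[:,2];sel=(Z>.09)&(Z<.106)
        print(' blob',st[i],ce[i].round(1),'n',mm.sum(),sel.sum(),'z',np.percentile(Z,[5,50,95]).round(4),'mean',P[sel].mean(0).round(4))
        r=cv2.minAreaRect((P[sel][:,:2]*1000).astype(np.float32));print(' rect mm',r)
    # top-z-points of ledge / lid
    if n=='top':
        for (u,v) in [(315,212),(260,262),(345,287),(263,235),(350,255),(399,288),(282,326),(205,258),(413,245),(197,255)]:
            print((u,v),W[v,u].round(4))
    im=c['pixels'][:,:,::-1]
    u,v=pts[0];cr=im[v-50:v+60,u-50:u+90];cv2.imwrite('pics/crop_%s.png'%n,cv2.resize(cr,None,fx=5,fy=5,interpolation=cv2.INTER_CUBIC))
```

```text
top 284 270 [0.5652 0.0929 0.1026]
 blob [273 259  21  23 363] [283.1 270.3] n 363 318 z [0.0894 0.0961 0.1011] mean [0.5652 0.0953 0.0961]
 rect mm ((565.2603759765625, 95.87223815917969), (31.548593521118164, 35.46842956542969), 77.61146545410156)
top 317 278 [0.5527 0.0351 0.1017]
 blob [306 267  21  23 370] [316.1 277.8] n 370 338 z [0.0894 0.0959 0.1013] mean [0.5534 0.0366 0.0959]
 rect mm ((553.2683715820312, 37.08575439453125), (31.826824188232422, 35.15416717529297), 78.81640625)
(315, 212) [0.6686 0.0414 0.1005]
(260, 262) [0.5788 0.1375 0.0903]
(345, 287) [ 0.5382 -0.014   0.09  ]
(263, 235) [0.626  0.1321 0.1009]
(350, 255) [ 0.5939 -0.0214  0.1018]
(399, 288) [ 0.5386 -0.109   0.0853]
(282, 326) [0.5448 0.008  0.8703]
(205, 258) [0.5842 0.2399 0.0804]
(413, 245) [ 0.6206 -0.1445  0.0228]
(197, 255) [0.588  0.2473 0.1048]
side 277 215 [0.5665 0.0919 0.0995]
 blob [266 210  21  14 265] [276.  216.6] n 265 256 z [0.0903 0.0949 0.1012] mean [0.5647 0.0926 0.0956]
 rect mm ((564.6990966796875, 95.8873062133789), (31.53740692138672, 35.8045768737793), 78.4046401977539)
side 275 242 [0.5531 0.0317 0.1005]
 blob [265 235  21  16 292] [274.9 243.1] n 292 280 z [0.0901 0.0948 0.1012] mean [0.5526 0.0336 0.0959]
 rect mm ((553.2559814453125, 37.46117401123047), (33.2575798034668, 34.06825256347656), 79.79187774658203)
```

View pics/crop_top.png

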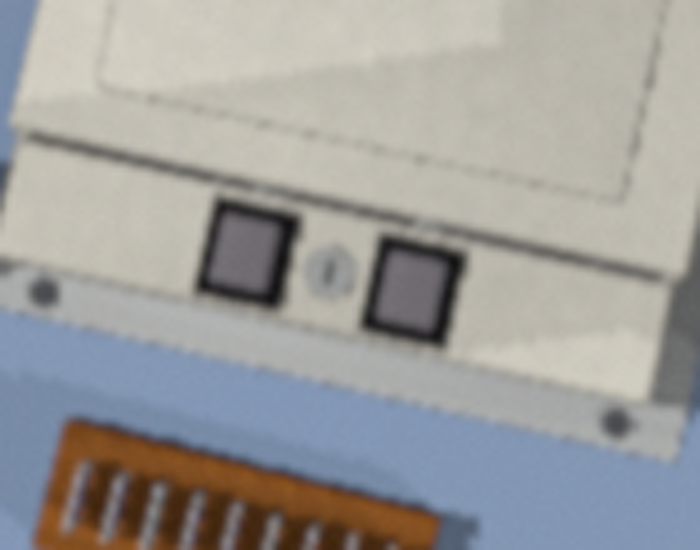

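The enlarged crop shows each grey cap inside a black surround, with the key lock between them. I'll refine the centres by intersecting the grey-cap rays with z = 0.100.

Run:
```python
from h import *
def onplane(c,uv,z):
    p=cv2.undistortPoints(np.array(uv,float).reshape(-1,1,2),c['intrinsics'],c['D']).reshape(-1,2)
    R=cv2.Rodrigues(c['rvec'])[0];C=-R.T@c['tvec'].ravel()
    d=np.c_[p,np.ones(len(p))]@R
    return C+d*((z-C[2])/d[:,2])[:,None]
for n,pts in (('top',[(284,270),(317,278)]),('side',[(277,215),(275,242)])):
    c=load(n);W=world(c);g=c['pixels'].astype(int).max(-1)
    cs=[]
    for u,v in pts:
        m=np.zeros(g.shape,np.uint8);a=slice(v-13,v+14),slice(u-13,u+14)
        m[a]=(g[a]>75)&(g[a]<140)&(W[...,2][a]>.095)
        m=cv2.morphologyEx(m,cv2.MORPH_OPEN,np.ones((3,3),np.uint8))
        k,l,st,ce=cv2.connectedComponentsWithStats(m);i=1+np.argmax(st[1:,4])
        ys,xs=np.where(l==i);P=onplane(c,np.c_[xs,ys],.1)
        r=cv2.minAreaRect((P[:,:2]*1000).astype(np.float32))
        print(n,st[i],ce[i].round(1),P.mean(0).round(4),'zmed',np.median(W[l==i][:,2]).round(4),np.round(r[0],1),np.round(r[1],1),round(r[2],1));cs.append(P.mean(0))
    d=cs[0]-cs[1];print('sep',np.linalg.norm(d),'yaw',np.degrees(np.arctan2(-d[0],d[1])),'mid',(cs[0]+cs[1])/2)
# yaw from box: lid top points
for n in('top','side'):
    c=load(n);W=world(c);b=(c['pixels'].min(-1)>120)
    m=(W[...,2]>.0955)&(W[...,2]<.106)&b&(W[...,0]>.45)&(W[...,0]<.85)&(W[...,1]>-.08)&(W[...,1]<.22)
    print(n,cv2.minAreaRect((W[m][:,:2]*1000).astype(np.float32)),
     'all',cv2.minAreaRect((W[(W[...,2]>.085)&(W[...,2]<.106)&b&(W[...,0]>.45)&(W[...,0]<.85)&(W[...,1]>-.08)&(W[...,1]<.22)][:,:2]*1000).astype(np.float32)))
s=env.read_state()
from scipy.spatial.transform import Rotation as Ro
q=s['tcp_rot'];print(Ro.from_quat([*q[1:],q[0]]).as_matrix().round(3))
```

```text
top [276 263  13  15 159] [282.2 270.1] [0.5651 0.0963 0.1   ] zmed 0.0996 [565.1  96.1] [20.  24.5] 77.7
top [310 270  13  16 163] [315.7 277.5] [0.5535 0.0375 0.1   ] zmed 0.0997 [553.3  37.7] [20.3 24.4] 77.3
sep 0.0599674506916519 yaw -11.162601739049054 mid [0.55931632 0.06689036 0.1       ]
side [269 210  14   8 111] [275.6 213.5] [0.5647 0.0955 0.1   ] zmed 0.1 [564.5  95.5] [16.6 23.5] 77.4
side [268 236  15   9 132] [274.9 239.9] [0.5538 0.0367 0.1   ] zmed 0.1002 [553.7  36.5] [17.3 24. ] 77.5
sep 0.05989089128615592 yaw -10.459544985891604 mid [0.55921795 0.0661011  0.1       ]
top ((672.524169921875, 44.039833068847656), (245.2550811767578, 180.66265869140625), 78.62893676757812) all ((651.1857299804688, 48.64775085449219), (246.10861206054688, 229.09271240234375), 78.6309585571289)
side ((654.837890625, 48.7042236328125), (248.13128662109375, 217.45547485351562), 78.86260223388672) all ((649.9920043945312, 49.933929443359375), (249.05178833007812, 228.7291259765625), 78.69345092773438)
[[ 0.955  0.297 -0.001]
 [ 0.297 -0.955  0.002]
 [-0.    -0.002 -1.   ]]
```

Both views agree on the catch midpoint, about (0.559, 0.067), with 60 mm separation and a box yaw of about -11.3°. The fingertips need an opening near 45 mm, and the jaw axis needs a turn of about -28.6°. I'll travel above the scene first.

Request:
jog_arm --steps '[{"tx": 5, "ty": 9, "tz": 5, "rz": -1, "jaw": 123}, {"tx": 17, "ty": 32, "tz": 10, "rz": -3, "jaw": 123}, {"tx": 34, "ty": 64, "tz": 10, "rz": -5, "jaw": 123}, {"tx": 51, "ty": 96, "tz": 10, "rz": -7, "jaw": 123}, {"tx": 68, "ty": 128, "tz": 10, "rz": -9, "jaw": 123}, {"tx": 85, "ty": 160, "tz": 10, "rz": -11, "jaw": 123}, {"tx": 102, "ty": 192, "tz": 10, "rz": -12, "jaw": 123}, {"tx": 119, "ty": 224, "tz": 10, "rz": -13, "jaw": 123}, {"tx": 136, "ty": 256, "tz": 10, "rz": -14, "jaw": 123}, {"tx": 153, "ty": 288, "tz": 10, "rz": -15, "jaw": 123}, {"tx": 168, "ty": 316, "tz": 10, "rz": -15, "jaw": 123}, {"tx": 175, "ty": 330, "tz": 10, "rz": -15, "jaw": 123}]'

```text
validation failed for argument at $.st...
```

Request:
jog_arm --steps '[{"tx": 5, "ty": 9, "tz": 5, "rx": 0, "ry": 0, "rz": -1, "jaw": 123}, {"tx": 17, "ty": 32, "tz": 10, "rx": 0, "ry": 0, "rz": -3, "jaw": 123}, {"tx": 34, "ty": 64, "tz": 10, "rx": 0, "ry": 0, "rz": -5, "jaw": 123}, {"tx": 51, "ty": 96, "tz": 10, "rx": 0, "ry": 0, "rz": -7, "jaw": 123}, {"tx": 68, "ty": 128, "tz": 10, "rx": 0, "ry": 0, "rz": -9, "jaw": 123}, {"tx": 85, "ty": 160, "tz": 10, "rx": 0, "ry": 0, "rz": -11, "jaw": 123}, {"tx": 102, "ty": 192, "tz": 10, "rx": 0, "ry": 0, "rz": -12, "jaw": 123}, {"tx": 119, "ty": 224, "tz": 10, "rx": 0, "ry": 0, "rz": -13, "jaw": 123}, {"tx": 136, "ty": 256, "tz": 10, "rx": 0, "ry": 0, "rz": -14, "jaw": 123}, {"tx": 153, "ty": 288, "tz": 10, "rx": 0, "ry": 0, "rz": -15, "jaw": 123}, {"tx": 168, "ty": 316, "tz": 10, "rx": 0, "ry": 0, "rz": -15, "jaw": 123}, {"tx": 175, "ty": 330, "tz": 10, "rx": 0, "ry": 0, "rz": -15, "jaw": 123}]'

```text
clock: 1.1
tcp_pos: [0.3703, -0.2861, 0.2325]
tcp_rot: [-0.001, 1.0, 0.023, 0.0]
ft_force: [-0.4, -0.3, 0.6]
opening: 0.0451
```

Request:
jog_arm --steps '[{"tx": 8, "ty": 15, "tz": 0, "rx": 0, "ry": 0, "rz": -1, "jaw": 123}, {"tx": 25, "ty": 47, "tz": 0, "rx": 0, "ry": 0, "rz": -2, "jaw": 123}, {"tx": 43, "ty": 82, "tz": 0, "rx": 0, "ry": 0, "rz": -4, "jaw": 123}, {"tx": 61, "ty": 117, "tz": 0, "rx": 0, "ry": 0, "rz": -5, "jaw": 123}, {"tx": 79, "ty": 152, "tz": 0, "rx": 0, "ry": 0, "rz": -6, "jaw": 123}, {"tx": 97, "ty": 187, "tz": 0, "rx": 0, "ry": 0, "rz": -8, "jaw": 123}, {"tx": 115, "ty": 222, "tz": -8, "rx": 0, "ry": 0, "rz": -9, "jaw": 123}, {"tx": 133, "ty": 257, "tz": -18, "rx": 0, "ry": 0, "rz": -10, "jaw": 123}, {"tx": 151, "ty": 290, "tz": -30, "rx": 0, "ry": 0, "rz": -12, "jaw": 123}, {"tx": 168, "ty": 320, "tz": -45, "rx": 0, "ry": 0, "rz": -13, "jaw": 123}, {"tx": 181, "ty": 344, "tz": -60, "rx": 0, "ry": 0, "rz": -13.6, "jaw": 123}, {"tx": 189, "ty": 358, "tz": -72, "rx": 0, "ry": 0, "rz": -13.6, "jaw": 123}]'

```text
clock: 2.1
tcp_pos: [0.5573, 0.0715, 0.1593]
tcp_rot: [-0.001, 0.995, -0.097, -0.001]
ft_force: [-0.7, 0.4, 1.1]
opening: 0.0448
```

Run:
```python
from h import *
cap('wrist','wrist1.png');cap('side','side2.png')
s=env.read_state();print(s['tcp_pos'],s['tcp_rot'],s['qpos'],s['ft_force'],s['opening'])
from scipy.spatial.transform import Rotation as Ro
q=s['tcp_rot'];print(Ro.from_quat([*q[1:],q[0]]).as_matrix().round(3))
```

```text
[0.55587617 0.07100536 0.15804285] [-0.00111515  0.99540826 -0.09568346 -0.00241239] [ 0.4809631   0.25025711 -0.74655069  1.73696979  0.17556944  1.22791893
 -2.07249881] [-0.32045066 -0.44003014  0.7162768 ] 0.04488850613434099
[[ 0.982 -0.19  -0.005]
 [-0.19  -0.982  0.003]
 [-0.005 -0.002 -1.   ]]
```

View pics/wrist1.png

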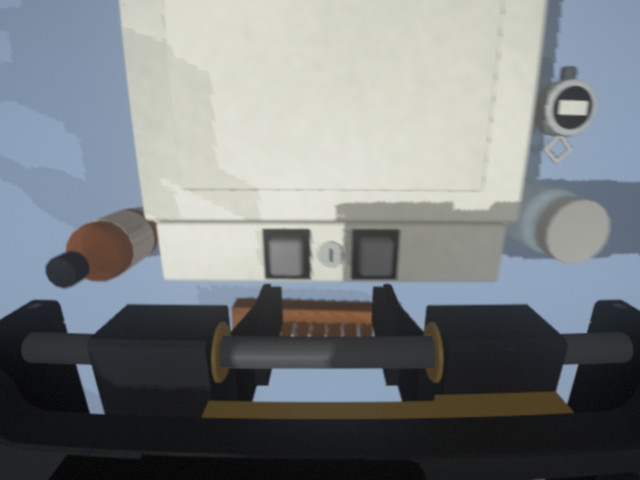

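View pics/side2.png

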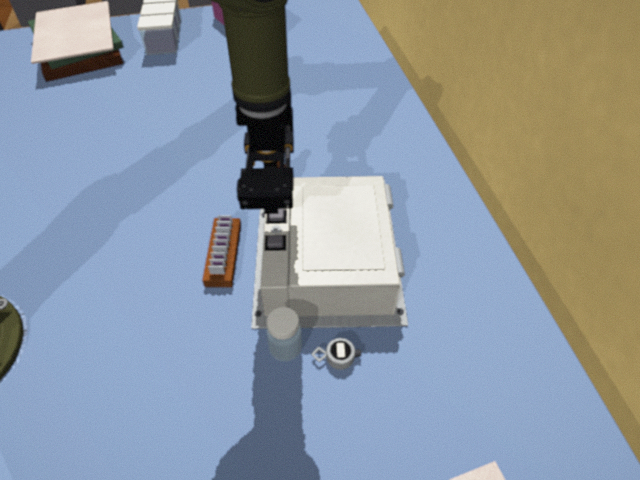

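The wrist view shows the caps at about (287,253) and (375,253) and the fingertips at (268,290) and (385,290). The side view shows the gripper hovering over the left part of the ledge. Next I'll measure the caps with the wrist camera.

Run:
```python
from h import *
c=load('wrist');W=world(c);g=c['pixels'].astype(int).max(-1)
R=cv2.Rodrigues(c['rvec'])[0];print('cam',-R.T@c['tvec'].ravel())
cs=[]
for u,v in [(287,253),(375,253)]:
    m=np.zeros(g.shape,np.uint8);a=slice(v-30,v+31),slice(u-30,u+31)
    m[a]=(g[a]>60)&(g[a]<140)&(W[...,2][a]>.095)&(W[...,2][a]<.106)
    m=cv2.morphologyEx(m,cv2.MORPH_OPEN,np.ones((3,3),np.uint8))
    k,l,st,ce=cv2.connectedComponentsWithStats(m);i=1+np.argmax(st[1:,4])
    P=W[l==i];r=cv2.minAreaRect((P[:,:2]*1000).astype(np.float32))
    print(st[i],ce[i].round(1),P.mean(0).round(4),np.round(r[0],1),np.round(r[1],1),round(r[2],1));cs.append(np.array(r[0])/1000)
d=cs[0]-cs[1];print('sep',np.linalg.norm(d),'yaw',np.degrees(np.arctan2(-d[0],d[1])),'mid',(cs[0]+cs[1])/2)
s=env.read_state();t=s['tcp_pos'];print(t)
# finger tips
for (x0,x1) in ((245,285),(372,410)):
    sub=W[280:310,x0:x1].reshape(-1,3);gg=g[280:310,x0:x1].ravel()
    s2=sub[(gg<60)&(sub[:,2]>.13)&(sub[:,2]<.26)];print(len(s2),s2.min(0).round(4),s2.mean(0).round(4),s2.max(0).round(4))
    uv=np.array([])
# project tcp +-30mm along tool y
for k in(-37.5,-30,-22.5,22.5,30,37.5):
    p=t+np.array([.19,.982,0])*k/1000
    print(k,cv2.projectPoints(p.reshape(1,3),c['rvec'],c['tvec'],c['intrinsics'],c['D'])[0].ravel().round(1))
```

```text
cam [0.63840398 0.05499934 0.32259342]
[ 270  238   34   39 1243] [286.8 257.3] [0.5655 0.0969 0.1009] [564.7  97.7] [22.1 25.8] 78.1
[ 360  239   35   38 1213] [376.6 257.2] [0.5542 0.0391 0.1008] [553.3  38.8] [21.8 25.2] 78.0
sep 0.059925606386064686 yaw -10.955220292908603 mid [0.55897104 0.06824057]
[0.55587617 0.07100536 0.15804285]
528 [0.5592 0.0918 0.1613] [0.5716 0.0957 0.1745] [0.5746 0.1006 0.1883]
531 [0.5514 0.0385 0.1614] [0.5615 0.0439 0.1743] [0.5634 0.0499 0.1878]
-37.5 [402.1 303.3]
-30 [387.5 303.4]
-22.5 [372.8 303.5]
22.5 [284.3 303.7]
30 [269.6 303.7]
37.5 [255.  303.6]
```

Wrist view agrees: midpoint (0.559, 0.068), yaw -11°. The TCP sits about 3.5 mm too far in +y, so I'll correct that and descend to just above the caps.

Request:
jog_arm --steps '[{"tx": 0.5, "ty": -2, "tz": -5, "rx": 0, "ry": 0, "rz": 0, "jaw": 123}, {"tx": 1, "ty": -3.5, "tz": -15, "rx": 0, "ry": 0, "rz": 0, "jaw": 123}, {"tx": 1, "ty": -3.5, "tz": -27, "rx": 0, "ry": 0, "rz": 0, "jaw": 123}, {"tx": 1, "ty": -3.5, "tz": -37, "rx": 0, "ry": 0, "rz": 0, "jaw": 123}, {"tx": 1, "ty": -3.5, "tz": -43, "rx": 0, "ry": 0, "rz": 0, "jaw": 123}, {"tx": 1, "ty": -3.5, "tz": -46, "rx": 0, "ry": 0, "rz": 0, "jaw": 123}, {"tx": 1, "ty": -3.5, "tz": -46, "rx": 0, "ry": 0, "rz": 0, "jaw": 123}, {"tx": 1, "ty": -3.5, "tz": -46, "rx": 0, "ry": 0, "rz": 0, "jaw": 123}]'

```text
clock: 2.87
tcp_pos: [0.5583, 0.0638, 0.1147]
tcp_rot: [-0.0, 0.995, -0.099, 0.0]
ft_force: [-0.4, -0.2, -0.1]
opening: 0.0449
```

Run:
```python
from h import *
c=cap('wrist','wrist2.png');cap('side','side3.png')
s=env.read_state();print(s['clock'],s['tcp_pos'],s['tcp_rot'],s['ft_force'],s['opening'])
im=cv2.imread('pics/wrist2.png')[200:360,200:460];cv2.imwrite('pics/wc2.png',cv2.resize(im,None,fx=3,fy=3))
im=cv2.imread('pics/side3.png')[150:280,210:340];cv2.imwrite('pics/sc3.png',cv2.resize(im,None,fx=4,fy=4))
```

```text
2.9667 [0.55858811 0.06395828 0.11514834] [-2.89083727e-05  9.95137311e-01 -9.84962496e-02  4.68861258e-04] [0.29390395 0.75028551 0.25727808] 0.044817318448030136
```

View pics/wc2.png

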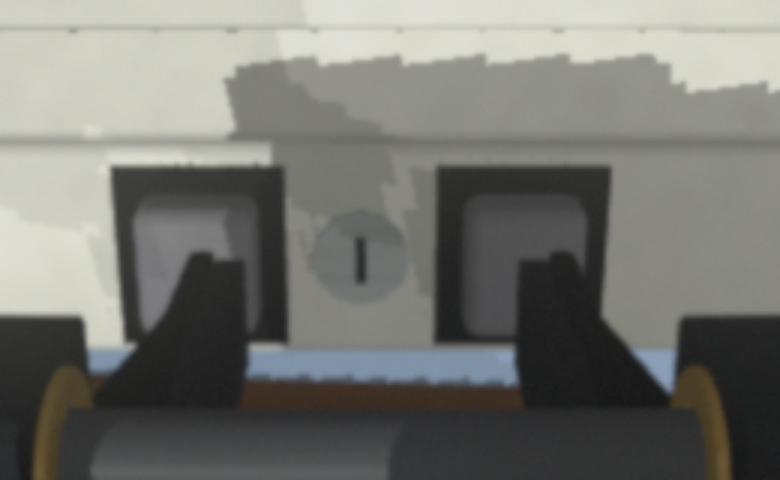

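View pics/sc3.png

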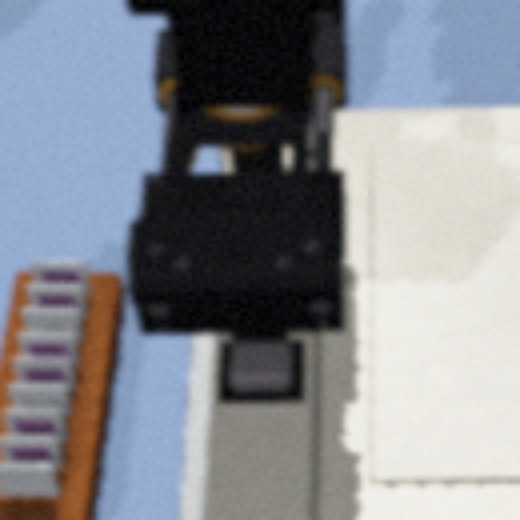

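The arm has now settled with the fingers 3.5 mm too far in -y. In the crop the tips are at x≈217 and 546, and the caps at 197 and 525. The earlier offset was only settling lag, so I'll move back +3.5 mm in y and lower to just above the caps.

Request:
jog_arm --steps '[{"tx": -0.5, "ty": 2, "tz": 0, "rx": 0, "ry": 0, "rz": 0, "jaw": 123}, {"tx": -1, "ty": 3.5, "tz": -4, "rx": 0, "ry": 0, "rz": 0, "jaw": 123}, {"tx": -1, "ty": 3.5, "tz": -8, "rx": 0, "ry": 0, "rz": 0, "jaw": 123}, {"tx": -1, "ty": 3.5, "tz": -11, "rx": 0, "ry": 0, "rz": 0, "jaw": 123}, {"tx": -1, "ty": 3.5, "tz": -11, "rx": 0, "ry": 0, "rz": 0, "jaw": 123}, {"tx": -1, "ty": 3.5, "tz": -11, "rx": 0, "ry": 0, "rz": 0, "jaw": 123}]'

```text
clock: 3.47
tcp_pos: [0.5569, 0.0673, 0.1032]
tcp_rot: [0.0, 0.995, -0.099, -0.0]
ft_force: [0.8, -0.6, -0.6]
opening: 0.0449
```

Run:
```python
from h import *
c=cap('wrist','wrist3.png')
s=env.read_state();print(s['clock'],s['tcp_pos'],s['tcp_rot'],s['ft_force'],s['opening'])
im=cv2.imread('pics/wrist3.png')[200:360,200:460];cv2.imwrite('pics/wc3.png',cv2.resize(im,None,fx=3,fy=3))
```

```text
3.5167 [0.55712345 0.06729441 0.10342997] [ 3.16783753e-05  9.95131359e-01 -9.85573198e-02 -1.80366375e-04] [0.00828331 0.10399042 0.0404471 ] 0.04500654567494004
```

View pics/wc3.png

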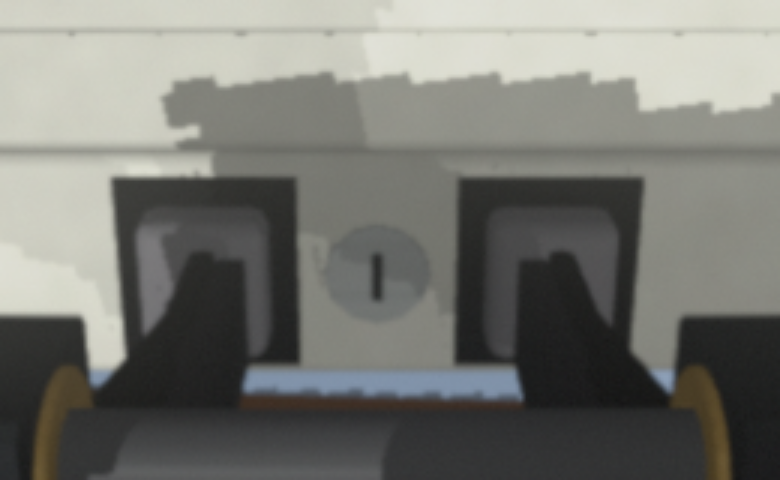

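Both tips are now over their caps: left tip x≈190–243 in cap 137–270, right tip 518–575 in cap 485–618. I'll open the jaws 3 mm to centre them better and press.

Request:
jog_arm --steps '[{"tx": 0, "ty": 0.5, "tz": 0, "rx": 0, "ry": 0, "rz": 0, "jaw": 115}, {"tx": 0, "ty": 0.5, "tz": 0, "rx": 0, "ry": 0, "rz": 0, "jaw": 115}, {"tx": 0, "ty": 0.5, "tz": -2, "rx": 0, "ry": 0, "rz": 0, "jaw": 115}, {"tx": 0, "ty": 0.5, "tz": -4, "rx": 0, "ry": 0, "rz": 0, "jaw": 115}, {"tx": 0, "ty": 0.5, "tz": -6, "rx": 0, "ry": 0, "rz": 0, "jaw": 115}, {"tx": 0, "ty": 0.5, "tz": -8, "rx": 0, "ry": 0, "rz": 0, "jaw": 115}, {"tx": 0, "ty": 0.5, "tz": -9.5, "rx": 0, "ry": 0, "rz": 0, "jaw": 115}, {"tx": 0, "ty": 0.5, "tz": -9.5, "rx": 0, "ry": 0, "rz": 0, "jaw": 115}]'

```text
clock: 4.18
tcp_pos: [0.5575, 0.0679, 0.095]
tcp_rot: [0.0, 0.995, -0.099, 0.0]
ft_force: [-3.0, -1.0, 7.8]
opening: 0.048
```

Run:
```python
from h import *
c=cap('wrist','wrist4.png')
s=env.read_state();print(s['clock'],s['tcp_pos'],s['tcp_rot'],s['ft_force'],s['ft_torque'],s['opening'])
```

```text
4.2333 [0.55748332 0.06789859 0.09514442] [ 2.71591162e-04  9.95133356e-01 -9.85366514e-02  2.42190407e-04] [-3.37246473 -0.36167369  8.91780229] [-0.10639122  0.61377946 -0.03774705] 0.047579595230055005
```

View pics/wrist4.png

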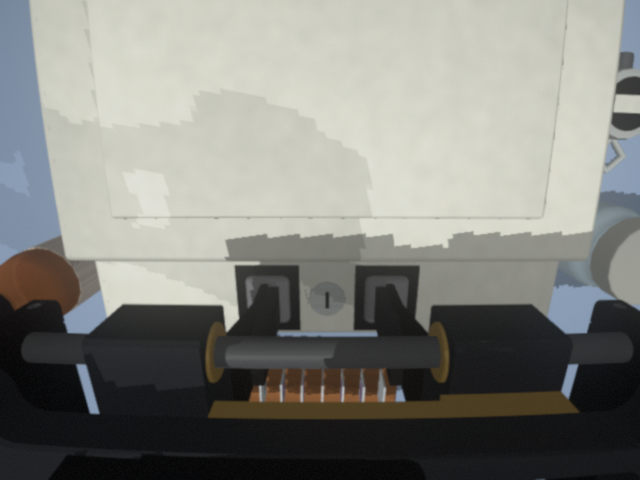

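Total force is 8.9 N, which puts each catch about 5 mm down (bolts are free from 4 mm). The wrist view shows both tips inside their caps, at about (262,295) and (390,295). I'll press slightly deeper and hold while watching the lid.

Request:
jog_arm --steps '[{"tx": 0, "ty": 0, "tz": -0.7, "rx": 0, "ry": 0, "rz": 0, "jaw": 115}, {"tx": 0, "ty": 0, "tz": -0.7, "rx": 0, "ry": 0, "rz": 0, "jaw": 115}, {"tx": 0, "ty": 0, "tz": -0.7, "rx": 0, "ry": 0, "rz": 0, "jaw": 115}]'

```text
clock: 4.48
tcp_pos: [0.5575, 0.0679, 0.0947]
tcp_rot: [0.0, 0.995, -0.099, 0.0]
ft_force: [-3.2, -0.7, 9.7]
opening: 0.0481
```

```bash
cat > lid.py <<'E'
from h import *
c=cap('wrist');W=world(c)
s=env.read_state();print(s['clock'],s['tcp_pos'],s['ft_force'],s['opening'])
mid=np.array([.5592,.0675]);a=np.radians(-11.1);bx=np.array([np.cos(a),np.sin(a)]);by=np.array([-bx[1],bx[0]])
d=W[...,:2]-mid;X=d@bx;Y=d@by
m=(abs(Y)<60)&(X>.0245)&(c['depth']>0)&(abs(Y)<.11)&(W[...,2]>.08)&(W[...,2]<.24)
for lo in (.025,.035,.05,.08,.11):
    k=m&(X>lo)&(X<lo+.012);print(lo,k.sum(),np.median(W[k][:,2]).round(4) if k.any() else '')
E
python3 lid.py
```

```text
4.5333 [0.55752784 0.06787125 0.09471517] [-3.11591443 -1.04828326  9.37956999] 0.047742673968545896
0.025 48695 0.1821
0.035 23958 0.1164
0.05 15682 0.1166
0.08 17227 0.1135
0.11 18328 0.1104
```

The lid is rising by itself, about 16 mm so far. I'll hold roughly 0.35 s more.

Request:
jog_arm --steps '[{"tx": 0, "ty": 0, "tz": 0, "rx": 0, "ry": 0, "rz": 0, "jaw": 115}, {"tx": 0, "ty": 0, "tz": 0, "rx": 0, "ry": 0, "rz": 0, "jaw": 115}, {"tx": 0, "ty": 0, "tz": 0, "rx": 0, "ry": 0, "rz": 0, "jaw": 115}]'

```text
clock: 4.78
tcp_pos: [0.5575, 0.0679, 0.0947]
tcp_rot: [0.0, 0.995, -0.099, 0.0]
ft_force: [-1.9, -0.7, 9.3]
opening: 0.0479
```

```bash
python3 lid.py
```

```text
4.8333 [0.55751073 0.06789652 0.09469247] [-2.58200333 -0.23295301  9.71032339] 0.04759840902440929
0.025 48573 0.1821
0.035 26285 0.1246
0.05 17375 0.1242
0.08 18597 0.1195
0.11 19167 0.1148
```

The front edge has risen about 25 mm with both catches held (force 9.7 N). Releasing: up, and away from the lid towards the front.

Request:
jog_arm --steps '[{"tx": -1, "ty": 0, "tz": 10, "rx": 0, "ry": 0, "rz": 0, "jaw": 115}, {"tx": -10, "ty": 2, "tz": 40, "rx": 0, "ry": 0, "rz": 0, "jaw": 115}, {"tx": -22, "ty": 4, "tz": 75, "rx": 0, "ry": 0, "rz": 0, "jaw": 115}, {"tx": -36, "ty": 7, "tz": 110, "rx": 0, "ry": 0, "rz": 0, "jaw": 115}, {"tx": -48, "ty": 9, "tz": 140, "rx": 0, "ry": 0, "rz": 0, "jaw": 115}, {"tx": -56, "ty": 10, "tz": 160, "rx": 0, "ry": 0, "rz": 0, "jaw": 115}, {"tx": -60, "ty": 11, "tz": 170, "rx": 0, "ry": 0, "rz": 0, "jaw": 115}, {"tx": -60, "ty": 11, "tz": 170, "rx": 0, "ry": 0, "rz": 0, "jaw": 115}]'

```text
clock: 5.5
tcp_pos: [0.4978, 0.0794, 0.2657]
tcp_rot: [0.0, 0.995, -0.098, 0.002]
ft_force: [-0.3, 0.0, 0.7]
opening: 0.0478
```

```bash
python3 lid.py
```

```text
5.55 [0.49744591 0.07879231 0.2637729 ] [ 0.2241273  -0.30801352 -0.64576053] 0.04775867084244677
0.025 2828 0.1442
0.035 4722 0.1432
0.05 4805 0.141
0.08 4578 0.1332
0.11 3147 0.1254
```

Clear of everything, with the lid still rising. I'll wait for it to finish opening.

Request:
jog_arm --steps '[{"tx": 0, "ty": 0, "tz": 0, "rx": 0, "ry": 0, "rz": 0, "jaw": 115}, {"tx": 0, "ty": 0, "tz": 0, "rx": 0, "ry": 0, "rz": 0, "jaw": 115}, {"tx": 0, "ty": 0, "tz": 0, "rx": 0, "ry": 0, "rz": 0, "jaw": 115}, {"tx": 0, "ty": 0, "tz": 0, "rx": 0, "ry": 0, "rz": 0, "jaw": 115}, {"tx": 0, "ty": 0, "tz": 0, "rx": 0, "ry": 0, "rz": 0, "jaw": 115}, {"tx": 0, "ty": 0, "tz": 0, "rx": 0, "ry": 0, "rz": 0, "jaw": 115}, {"tx": 0, "ty": 0, "tz": 0, "rx": 0, "ry": 0, "rz": 0, "jaw": 115}, {"tx": 0, "ty": 0, "tz": 0, "rx": 0, "ry": 0, "rz": 0, "jaw": 115}, {"tx": 0, "ty": 0, "tz": 0, "rx": 0, "ry": 0, "rz": 0, "jaw": 115}, {"tx": 0, "ty": 0, "tz": 0, "rx": 0, "ry": 0, "rz": 0, "jaw": 115}, {"tx": 0, "ty": 0, "tz": 0, "rx": 0, "ry": 0, "rz": 0, "jaw": 115}, {"tx": 0, "ty": 0, "tz": 0, "rx": 0, "ry": 0, "rz": 0, "jaw": 115}]'

```text
clock: 6.55
tcp_pos: [0.4972, 0.0788, 0.2634]
tcp_rot: [0.0, 0.995, -0.099, 0.0]
ft_force: [0.1, -0.7, 0.2]
opening: 0.0481
```

Request:
jog_arm --steps '[{"tx": 0, "ty": 0, "tz": 0, "rx": 0, "ry": 0, "rz": 0, "jaw": 115}, {"tx": 0, "ty": 0, "tz": 0, "rx": 0, "ry": 0, "rz": 0, "jaw": 115}, {"tx": 0, "ty": 0, "tz": 0, "rx": 0, "ry": 0, "rz": 0, "jaw": 115}, {"tx": 0, "ty": 0, "tz": 0, "rx": 0, "ry": 0, "rz": 0, "jaw": 115}, {"tx": 0, "ty": 0, "tz": 0, "rx": 0, "ry": 0, "rz": 0, "jaw": 115}, {"tx": 0, "ty": 0, "tz": 0, "rx": 0, "ry": 0, "rz": 0, "jaw": 115}, {"tx": 0, "ty": 0, "tz": 0, "rx": 0, "ry": 0, "rz": 0, "jaw": 115}, {"tx": 0, "ty": 0, "tz": 0, "rx": 0, "ry": 0, "rz": 0, "jaw": 115}, {"tx": 0, "ty": 0, "tz": 0, "rx": 0, "ry": 0, "rz": 0, "jaw": 115}, {"tx": 0, "ty": 0, "tz": 0, "rx": 0, "ry": 0, "rz": 0, "jaw": 115}, {"tx": 0, "ty": 0, "tz": 0, "rx": 0, "ry": 0, "rz": 0, "jaw": 115}, {"tx": 0, "ty": 0, "tz": 0, "rx": 0, "ry": 0, "rz": 0, "jaw": 115}]'

```text
clock: 7.55
tcp_pos: [0.4972, 0.0788, 0.2634]
tcp_rot: [0.0, 0.995, -0.099, -0.0]
ft_force: [-0.3, 0.5, 0.0]
opening: 0.0475
```

```bash
python3 lid.py
python3 - <<'E'
from h import *
cap('side','side5.png')
cv2.imwrite('pics/wrist5.png',load('wrist')['pixels'][:,:,::-1])
E
```

```text
7.6 [0.49720458 0.07885763 0.26339327] [ 0.26744189 -0.13934125  0.27767972] 0.04783589687207532
0.025 309 0.1478
0.035 3362 0.172
0.05 5738 0.1685
0.08 5258 0.1568
0.11 136 0.1424
```

View pics/side5.png

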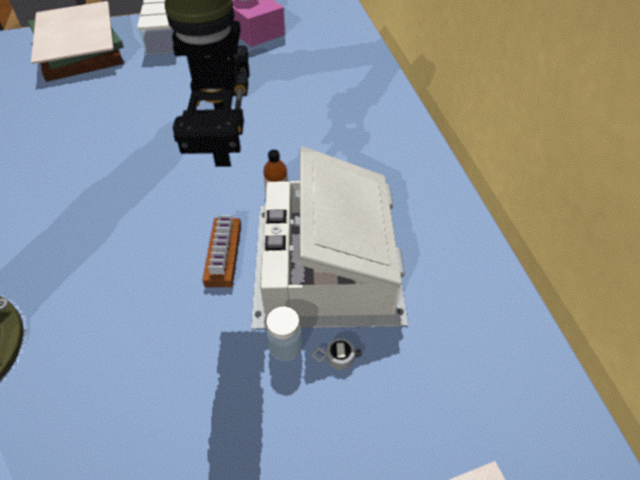

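View pics/wrist5.png

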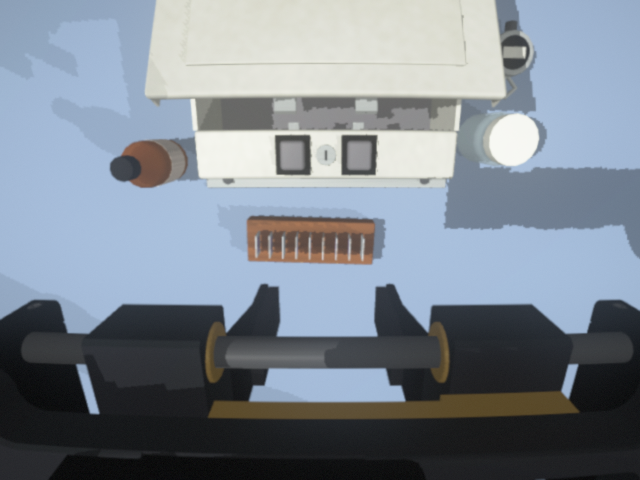

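The lid is raised, with its front edge around (302,155) to (302,265) in the side view. The catches are back up, and bottle, jar, rack and counter are at the same side-view pixels as before. I'll wait one more second so the lid reaches its stop, then check.

Request:
jog_arm --steps '[{"tx": 0, "ty": 0, "tz": 0, "rx": 0, "ry": 0, "rz": 0, "jaw": 115}, {"tx": 0, "ty": 0, "tz": 0, "rx": 0, "ry": 0, "rz": 0, "jaw": 115}, {"tx": 0, "ty": 0, "tz": 0, "rx": 0, "ry": 0, "rz": 0, "jaw": 115}, {"tx": 0, "ty": 0, "tz": 0, "rx": 0, "ry": 0, "rz": 0, "jaw": 115}, {"tx": 0, "ty": 0, "tz": 0, "rx": 0, "ry": 0, "rz": 0, "jaw": 115}, {"tx": 0, "ty": 0, "tz": 0, "rx": 0, "ry": 0, "rz": 0, "jaw": 115}, {"tx": 0, "ty": 0, "tz": 0, "rx": 0, "ry": 0, "rz": 0, "jaw": 115}, {"tx": 0, "ty": 0, "tz": 0, "rx": 0, "ry": 0, "rz": 0, "jaw": 115}, {"tx": 0, "ty": 0, "tz": 0, "rx": 0, "ry": 0, "rz": 0, "jaw": 115}, {"tx": 0, "ty": 0, "tz": 0, "rx": 0, "ry": 0, "rz": 0, "jaw": 115}, {"tx": 0, "ty": 0, "tz": 0, "rx": 0, "ry": 0, "rz": 0, "jaw": 115}, {"tx": 0, "ty": 0, "tz": 0, "rx": 0, "ry": 0, "rz": 0, "jaw": 115}]'

```text
clock: 8.65
tcp_pos: [0.4972, 0.0788, 0.2634]
tcp_rot: [0.0, 0.995, -0.099, -0.0]
ft_force: [-0.3, -0.2, 1.0]
opening: 0.0479
```

```bash
python3 lid.py
python3 - <<'E'
from h import *
a=cv2.imread('pics/side1.png').astype(int);b=cap('side','side6.png')['pixels'][:,:,::-1].astype(int)
b5=cv2.imread('pics/side5.png').astype(int)
for n,(u0,v0,u1,v1) in dict(rack=(203,214,242,288),jar=(266,306,302,392),counter=(312,336,362,372),bottle=(262,148,288,184),catches=(264,206,290,252)).items():
    print(n,np.abs(a-b)[v0:v1,u0:u1].mean().round(1))
print('lid 5 vs 6',np.abs(b5-b)[150:280,295:400].mean())
W=world(load('side'))
for u,v in((277,215),(275,242)):print(W[v,u].round(4))
E
```

```text
8.7 [0.49717202 0.0788608  0.2633804 ] [-0.31606149 -0.4481092   0.0271257 ] 0.047964332455419915
0.025 305 0.1479
0.035 3365 0.172
0.05 5761 0.1685
0.08 5252 0.1568
0.11 143 0.1421
rack 9.6
jar 16.3
counter 23.3
bottle 15.1
catches 22.8
lid 5 vs 6 2.6805128205128206
[0.5665 0.091  0.1004]
[0.5531 0.0316 0.1006]
```

The lid is at its stop: the front edge is at about 172 mm (173 expected) and unchanged over the last second. Both catches are back up at 100 mm.

```bash
python3 -c "
from plant import finish_job
print(finish_job())"
```

```text
the job is handed in; nothing more can be done
None
```

The medicine box is open and the job is handed in. I pressed both catches down together, one fingertip on each, and kept them down until the lid's front edge had risen by itself about 25 mm. Then I lifted off towards the front, and the gripper never touched the lid.

- **Press:** the wrist force was about 9.5 N in total while holding, which is consistent with both catches down past the 4 mm release point.
- **Lid:** its front edge stands at about 172 mm, against 173 mm expected for fully open. It did not move over the last second I watched.
- **Catches:** both are back up at about 100 mm.
- **Robot:** it hangs clear of everything with near-zero force. The clock read about 8.7 s of the 32 s allowed.
- **Bottle, jar, rack and counter:** they appear at the same pixels in the side view before and after. A raw image comparison of those areas did not confirm this cleanly. It showed differences of 10 to 23 grey levels, which I put down to the changed arm and lid shadows. I did not measure their positions again.
- **Alignment slip:** one reading taken before the arm had settled led me to a 3.5 mm sideways correction that wasn't needed. I undid it before touching the catches.

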